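# Dial open the locked chocolate box in the pastry cooler

## Robot

A 7-joint arm with a two-finger parallel gripper is mounted at the origin on the work surface. World frame = base frame: x ahead of the robot, y to its left, z up, the work surface at z = 0. Lengths are in m, angles in rad, forces in N, time in s.
With the tool pointing down it reaches from about 0.425 to 0.875 m from the base axis. Payload 4.7 kg.
Tool frame: the origin (TCP) lies at the very end of the fingers, on their centre line; the grasp point (between the pads) lies 19 mm behind it; z points along the fingers, y is the line along which they close (so a half turn about z gives the same grasp; the last joint's range is limited). The gripper opens to 87 mm and grips with 3 to 60 N. Pads are 19 mm wide; open, the fingers measure 117 mm over their backs; the gripper's body (75 mm by 190 mm) begins 51 mm behind the grasp point.
Start: joints at [1.162, 0.321, -0.07, 1.45, 0.023, 1.371, -0.057], TCP at [0.267, -0.593, 0.223] pointing down, gripper open.
Joint ranges: [-2.86, 2.86], [-0.3, 2.09], [-1.38, 1.24], [0.06, 2.45], [-1.56, 4.7], [0.09, 2.05], [-2.69, 2.69]. Speed limits (rad/s): [2.57, 2.57, 3.14, 3.14, 3.14, 3.14, 3.14].

## Interface

Orientations are given as a rotation vector (axis times angle).
In Python, from bench import ctrl, vision gives the robot as it stands.
- The arm moves only by the tool jog_arm, never from a script. Its argument "increments" is a list of rows, each an object of numbers: "tx", "ty", "tz": the shift along the tool's x, y, z in mm; "wx", "wy", "wz": the turn, a rotation vector about the tool's x, y, z in rad; "gripper": the opening, from 0 (shut) to 1 (fully open). In form: [{"tx": .., "ty": .., "tz": .., "wx": .., "wy": .., "wz": .., "gripper": ..}, ...]. A call has exactly 5 rows; each row is the pose to reach, as a shift and turn from the pose commanded when the call began, along the tool's axes at that moment; what a row does not reach only later rows make up. A row lasts 1/12 s, in which the tool goes at most 41.7 mm and 7.16 degrees, less where a joint would pass 70% of its speed; a pose out of reach is approached as far as the arm can. A call with a gripper value outside its range is refused whole. The fingers move at their own pace and stop on an object; "grip_force" is the grip in N (left out, the last holds). Time passes only in rows, so rows that repeat a pose let the fingers close, or fill a call up. It gives the time, the measured TCP pose, the force, the opening and the grip force at its end, in the units of the state.
- ctrl.get_state(): the state, without advancing time (a new reading comes with each control period).
- vision.get_image(name): name is "scene" or "top"; returns a dict with "color" (384x512x3 uint8, blue, green, red), "fx", "fy", "cx", "cy" (pixels), "k1" (the pictures are not rectified: a ray, as slopes to the right and down, at radius r is drawn at 1 + k1 r^2 times it, then the intrinsics apply), "extrinsics" (4x4, takes a point from world to camera coordinates). Camera axes: x right, y down, z forward; pixel columns grow to the right and rows downward; lengths in m; the calibration is good to about 2 mm. A picture is of the moment at which its call begins. There is no depth.
- ctrl.close_job(): hands the job in; it is judged then, once.
Trained networks look in the newest picture that a camera, given by its name, has taken for a name from the list of things; names that differ only in an ending like _2 or _b are one class to them, and where a whole thing is asked for, a point or a joint stands for the part that bears it (a point fixed in the world has none). Each returns a list of dicts, best first, with "conf" (0 to 1); they miss things now and then, are a little off and sometimes report something else, mostly with a low value. They report only what shows in the picture. A call takes as long as a camera call.
- vision.spot_in(camera, thing): "bbox" ([left, top, right, bottom] in pixels, round what is visible of it).
The state is a dict: "time": time; "joint_positions": joint angles; "qd": joint speeds; "joint_torque": joint torques, N m; "position": TCP position; "tool_rot": TCP orientation; "ft_force": force on the tool from outside, world axes, zero at the start; "torque": the same for the moment, N m; "grip_width": opening from 0.0 (shut) to 1.0 (fully open); "grip_force": force on a finger pad.
Only numpy, scipy, OpenCV 4.12 (cv2) and the standard library are available. Lean on these libraries where they do the work, as an engineer would, in place of code of your own. Each camera call takes 0.05 s, during which the arm holds its last target. There are 200 camera calls.

## Task

Unlock the chocolate box on the cooler's work table: turn the left dial to 6 and the right dial to 3 (the number at the red index mark counts), then draw the orange latch handle all the way towards the robot so that its steel tongue clears the lid. Swing the blue lid up by its black knob to about 60 degrees or more, where it stands open by itself, and leave everything else on the table where it stands.

Things in the scene. Friction and masses are not known exactly. Their poses are not given: they have to be found in the camera images.
- lock_box: Aluminium box 260 deep (x) x 280 wide (y) x 110 mm high, fixed to the table at some yaw; origin at the centre of its underside; x away from the robot to the lid hinge, y left, z up. Front 120 mm (x -130 to -10): deck, top at z 110, dials at (-72, +88) left and (-72, -88) right, latch between. Rear 140 mm: compartment under the blue lid (top z 110).
- dial_left (a joint): Angle (rad) of the left (+y) dial about its upright axis, anticlockwise from above; stops at 0 and 5.655. Number at the red index = angle / 0.6283 (36 degrees a number, 0 to 9): 6 is 3.770. Stays where left (friction 0.06 N m, no clicks). At 0 the grip bar lies along box x, red end to -x. Starts 0.5 to 1.5 below the code. The latch jams or stops short if either dial is over 8 degrees off.
- dial_right (a joint): The same for the right dial (-y side of the box); its code number 3 is 1.885 rad. Starts 0.5 to 1.5 rad above the code.
- dial_left_grip (a point): On the left dial's axis, 30 mm above the deck. Dial: white disc, radius 38, 8 mm thick, on the deck, black numbers; across it a black grip bar 44 long, 14 wide, from 8 to 40 mm above the deck; its red-topped end points to number 0, the others follow clockwise on the disc. The red index mark is on the deck at the dial's -x side (box frame).
- dial_right_grip (a point): The same point on the right dial.
- latch (a joint): Draw of the latch (m): 0 shut, grows as it slides towards -x of the box, stop at 0.022 (fully drawn). About 2 N of friction, stays where left. The steel tongue, 28 mm wide and 9 mm high over the deck, reaches 15 mm over the lid's front edge when shut. While drawn it keeps the dials from turning.
- latch_grip (a point): Point in the orange latch handle, a block 36 mm long (box x), 16 mm wide (y), from 9 to 43 mm above the deck; the point is at its centre in x and y, 31 mm above the deck. Shut it is at box (-50, 0, 141) mm.
- lid (a joint): Opening angle of the lid (rad): 0 shut, grows as it swings up and away from the robot, stop at 1.7. Stiff hinge (0.45 N m): it stays where left. It is held shut by the latch tongue until the latch is drawn.
- lid_handle (a point): Centre of the lid's black knob, a round bar of 20 mm diameter, 26 mm long with flat ends, along box y, on a stem (12 x 14 mm); centre 35 mm above the lid's top, 110 mm from the hinge axis along the lid (29 mm from its front edge). Held by its two flat ends it can pivot between the fingers as the lid swings.
- lid_hinge (a point): Middle of the lid's hinge axis (along box y), at box (130, 0, 102) mm, at the level of the lid's underside; the lid is 8 mm thick, 139 x 278 mm.
- milk_carton: Bystander: blue and white carton 70 x 70 x 200 mm; origin under its centre.
- ramekin_a: Bystander: white ceramic cup, 84 mm across, 50 mm high; origin under its centre.
- ramekin_b: Bystander: blue ceramic cup, 84 mm across, 50 mm high; origin under its centre.
- jam_jar: Bystander: amber glass jar, 72 mm across, 100 mm high; origin under its centre.
- steel_bowl: Bystander: steel bowl, 150 mm across, 60 mm high; origin under its centre.
- mug: Bystander: white mug, 80 mm across, 90 mm high; origin under its centre.

How it is judged:
By the outcome, as a careful person would: the job done as asked, in the order asked, and still so for the second after the job is handed in, with the robot touching nothing.
It also fails if it takes over 66 s, if anything falls off the work surface, if the arm or the gripper's body presses on something with over 40 N, if the wrist force passes 120 N, or if a joint passes its speed limit or range.

## Working session

There is one attempt and no reset: what is moved stays moved. The work goes in short steps, Python scripts to look and compute and a tool call to move; the robot and the scene stay as the last step left them, time stands still between calls to the robot, and variables do not carry over. Pictures are saved under pics/ and viewed, at most 10 in all, crops included, and the job is handed in when it is done.

Besides the shell and the picture viewer there is one more tool, called after "Call:" by a JSON object that holds its "name" and its "arguments", one argument or row to a line. jog_arm: Moves the arm, as the interface text tells. Its arguments: {"type":"object","properties":{"increments":{"type":"array"},"grip_force":{"type":"number"}},"required":["increments"]}

```bash
ls; mkdir -p pics; python3 - <<'E'
from bench import ctrl, vision
import cv2,json,numpy as np
np.set_printoptions(precision=4,suppress=True)
for n in("scene","top"):
    d=vision.get_image(n); cv2.imwrite(f"pics/{n}0.png",d["color"])
    print(n,d["fx"],d["fy"],d["cx"],d["cy"],d["k1"]);print(d["extrinsics"])
    for t in("lock_box","dial_left","dial_right","latch","lid","lid_handle"):
        print(t,[(np.round(r["bbox"],1).tolist(),round(r["conf"],2)) for r in vision.spot_in(n,t)[:3]])
print(ctrl.get_state())
E
```

```text
pics
scene 395.3214211167043 395.3214211167043 253.7849021515949 196.08981745839878 -0.0441540234586781
[[ 0.0069  0.9998 -0.0195  0.0095]
 [ 0.6221 -0.0196 -0.7827 -0.2733]
 [-0.7829 -0.0067 -0.6221  1.6288]
 [ 0.      0.      0.      1.    ]]
lock_box [([205.7, 163.0, 310.6, 249.0], 0.6)]
dial_left [([278.7, 162.8, 303.5, 180.3], 0.63)]
dial_right [([220.3, 155.9, 243.1, 178.1], 0.62)]
latch [([255.3, 163.1, 266.8, 189.8], 0.64)]
lid [([209.3, 178.8, 310.4, 221.1], 0.72), ([253.9, 161.8, 265.9, 178.4], 0.26)]
lid_handle [([207.8, 178.4, 311.8, 222.4], 0.76), ([254.7, 164.7, 265.2, 192.8], 0.58), ([366.2, 163.3, 400.8, 206.4], 0.53)]
top 481.9778471661481 481.9778471661481 260.8704048321794 191.33719424588537 -0.05019035727606688
[[ 0.0067 -1.      0.0013 -0.006 ]
 [-0.9747 -0.0068 -0.2233  0.5807]
 [ 0.2233  0.0002 -0.9748  1.4414]
 [ 0.      0.      0.      1.    ]]
lock_box [([209.3, 158.5, 304.6, 255.5], 0.96)]
dial_left [([215.7, 209.8, 235.9, 236.7], 0.75), ([169.1, 206.0, 191.4, 230.0], 0.63), ([210.1, 158.9, 307.1, 254.2], 0.19)]
dial_right [([273.0, 216.1, 301.0, 240.8], 0.6)]
latch [([249.9, 200.6, 262.7, 237.2], 0.71)]
lid [([216.5, 161.2, 306.1, 208.5], 0.89)]
lid_handle [([213.8, 159.0, 305.8, 209.9], 0.63), ([320.5, 208.1, 348.1, 237.5], 0.61)]
{'time': 0.7, 'joint_positions': array([ 1.1621,  0.321 , -0.0701,  1.4505,  0.0226,  1.3708, -0.0569]), 'qd': array([ 0.0004, -0.0015,  0.0011,  0.0001, -0.    ,  0.0011,  0.0017]), 'joint_torque': array([ -0.0009, -49.0948,  -0.4031, -31.2704,  -0.0636,   0.0337,
        -0.    ]), 'position': array([ 0.2667, -0.5928,  0.2226]), 'tool_rot': array([ 3.0715,  0.6592, -0.    ]), 'ft_force': array([0.6055, 0.2739, 0.1196]), 'torque': array([ 0.0653,  0.0036, -0.0011]), 'grip_force': 0.0, 'grip_width': 0.9972343308418894}
```

```bash
python3 - <<'E'
import cv2
a=cv2.imread("pics/top0.png");
cv2.imwrite("pics/topcrop.png",cv2.resize(a[150:262,150:300+60],None,fx=3.8,fy=3.8,interpolation=cv2.INTER_CUBIC)[:600,:800])
c=a[155:260,200:310];cv2.imwrite("pics/topbox.png",cv2.resize(c,None,fx=5.7,fy=5.7,interpolation=cv2.INTER_CUBIC))
E
```

```text
(no output)
```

View pics/scene0.png

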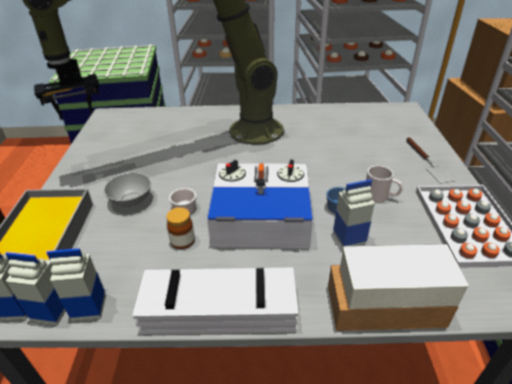

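View pics/topbox.png

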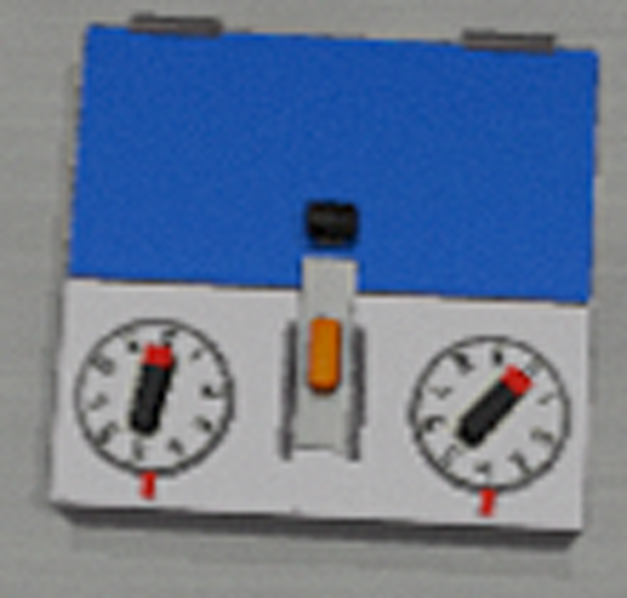

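View pics/top0.png

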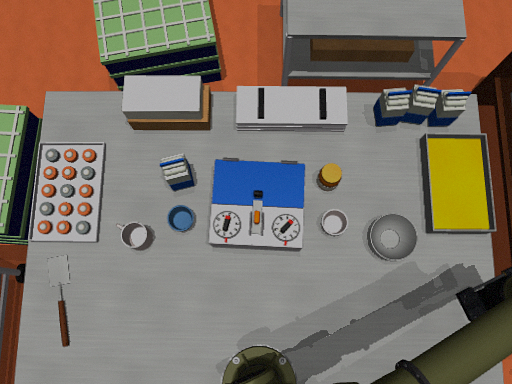

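```bash
cat > h.py <<'E'
import numpy as np,cv2
from scipy.optimize import least_squares
from scipy.spatial.transform import Rotation as R
np.set_printoptions(precision=4,suppress=True)
def proj(d,P):
    E=np.array(d["extrinsics"]);P=np.atleast_2d(P)
    c=P@E[:3,:3].T+E[:3,3];s=c[:,:2]/c[:,2:]
    s=s*(1+d["k1"]*(s**2).sum(1,keepdims=True))
    return s*d["fx"]+[d["cx"],d["cy"]]
def box(p,B):
    c,s=np.cos(p[2]),np.sin(p[2]);B=np.atleast_2d(B)
    return np.c_[p[0]+c*B[:,0]-s*B[:,1],p[1]+s*B[:,0]+c*B[:,1],B[:,2]]
def blobs(img,lo,hi,roi):
    hsv=cv2.cvtColor(img,cv2.COLOR_BGR2HSV);h=hsv[...,0].astype(int);h[h>170]-=180
    m=((h>=lo)&(h<=hi)&(hsv[...,1]>150)&(hsv[...,2]>90)).astype(np.uint8)
    k=np.zeros_like(m);k[roi[1]:roi[3],roi[0]:roi[2]]=1
    n,_,st,ce=cv2.connectedComponentsWithStats(m*k)
    return [(ce[i].round(2).tolist(),int(st[i,4])) for i in range(1,n)]
E
python3 - <<'E'
from h import *
from bench import ctrl,vision
d=vision.get_image("top");s=vision.get_image("scene")
print(blobs(d["color"],-8,6,(205,150,310,260)));print(blobs(d["color"],7,18,(205,150,310,260)))
print(blobs(s["color"],-8,6,(205,150,320,260)));print(blobs(s["color"],7,18,(205,150,320,260)))
f=lambda u:(np.array(u)+.5)/5.7-.5+[200,155]
px=f([(154,396),(491,415),(85,27),(597,50),(50,502),(582,530),(148,485),(487,502)])
B=np.array([(-.072,.088,.118),(-.072,-.088,.118),(.13,.139,.11),(.13,-.139,.11),(-.13,.14,.11),(-.13,-.14,.11),(-.117,.088,.11),(-.117,-.088,.11)])
def res(p):
    e=proj(d,box(p,B))-px; e[6:,1]*=0.2; return e.ravel()
r=least_squares(res,[.55,0,0]);print(r.x);print(r.fun.reshape(-1,2))
for nm,u,y,g in(("L",(157,354),.088,3.),("R",(517,380),-.088,2.5)):
    def q(t):return (proj(d,box(r.x,[[-.072-t[1]*np.cos(t[0]),y-t[1]*np.sin(t[0]),.15]]))-f(u)).ravel()
    print(nm,least_squares(q,[g,.018],x_scale=[1,.01]).x)
np.save("box.npy",r.x)
sp=np.array([proj(s,box(r.x,[[x,y,.11]]))[0] for x,y in((.13,.139),(.13,-.139),(-.13,.14),(-.13,-.14))]);print(sp)
E
```

```text
[([227.31, 217.08], 13), ([290.21, 221.36], 14), ([225.5, 239.5], 8), ([285.2, 242.2], 5)]
[([256.58, 216.59], 64)]
[([228.36, 164.91], 11), ([290.38, 165.62], 13)]
[([260.72, 169.98], 47)]
[ 0.5361  0.0085 -0.0432]
[[-0.171   0.0984]
 [-0.0815 -0.291 ]
 [-0.0844 -0.395 ]
 [ 0.2756 -0.0733]
 [-0.5223  0.3882]
 [ 0.6197  0.2141]
 [ 0.0774 -0.0207]
 [-0.1089 -0.0236]]
L [2.9615 0.0174]
R [2.4183 0.0172]
[[312.5598 217.4513]
 [206.8994 216.4656]
 [306.2243 162.2699]
 [217.2023 161.9205]]
```

```bash
cat >> h.py <<'E'
def down(phi): return R.from_matrix(np.array([[np.cos(phi),np.sin(phi),0],[np.sin(phi),-np.cos(phi),0],[0,0,-1.]]).reshape(3,3))
def jog(st,P,phi):
    r=R.from_rotvec(st["tool_rot"]);t=r.inv().apply(np.array(P)-st["position"])*1e3
    return np.r_[t,(r.inv()*down(phi)).as_rotvec()]
def phi(st):
    m=R.from_rotvec(st["tool_rot"]).as_matrix();return np.arctan2(m[1,0],m[0,0])
E
python3 - <<'E'
from h import *
from bench import ctrl
p=np.load("box.npy");st=ctrl.get_state();print(phi(st))
for b in((-.072,.088,0),(-.072,-.088,0),(-.05,0,0),(.02,0,0),(.13,0,0)):print(b,box(p,b)[0])
q=box(p,(-.072,-.088,0))[0]; q[2]=.23
print(jog(st,q,2.375))
E
```

```text
0.42282395261207883
(-0.072, 0.088, 0) [0.468  0.0996 0.    ]
(-0.072, -0.088, 0) [ 0.4604 -0.0763  0.    ]
(-0.05, 0, 0) [0.4862 0.0107 0.    ]
(0.02, 0, 0) [0.5561 0.0077 0.    ]
(0.13, 0, 0) [0.666  0.0029 0.    ]
[ 388.6297 -391.559    -7.4598    0.        0.0002   -1.9522]
```

Call:
{"name": "jog_arm", "arguments": {
  "increments": [
    {"tx": 26,"ty": -26,"tz": -1},
    {"tx": 52,"ty": -52,"tz": -2},
    {"tx": 78,"ty": -78,"tz": -3},
    {"tx": 104,"ty": -104,"tz": -4},
    {"tx": 130,"ty": -130,"tz": -5,"gripper": 0.6}
  ]
}}

```text
validation failed for argument at $.in...
```

Call:
{"name": "jog_arm", "arguments": {
  "increments": [
    {"tx": 26,"ty": -26},
    {"tx": 52,"ty": -52},
    {"tx": 78,"ty": -78},
    {"tx": 104,"ty": -104},
    {"tx": 130,"ty": -130,"gripper": 0.6}
  ]
}}

```text
validation failed for argument at $.in...
```

Call:
{"name": "jog_arm", "arguments": {
  "increments": [
    {"tx": 26,"ty": -26,"wz": -0.1},
    {"tx": 52,"ty": -52,"wz": -0.2},
    {"tx": 78,"ty": -78,"wz": -0.3},
    {"tx": 104,"ty": -104,"wz": -0.4},
    {"tx": 128,"ty": -131,"wz": -0.5}
  ]
}}

```text
validation failed for argument at $.in...
```

Call:
{"name": "jog_arm", "arguments": {
  "increments": [
    {"wz": -0.1},
    {"wz": -0.2},
    {"wz": -0.3},
    {"wz": -0.4},
    {"wz": -0.5}
  ]
}}

```text
validation failed for argument at $.in...
```

Call:
{"name": "jog_arm", "arguments": {
  "increments": [
    {"wz": -0.1},
    {"wz": -0.2},
    {"wz": -0.3},
    {"wz": -0.4},
    {"wz": -0.5}
  ]
}}

```text
validation failed for argument at $.in...
```

Call:
{"name": "jog_arm", "arguments": {
  "increments": [
    {"wz": -0.1},
    {"wz": -0.2},
    {"wz": -0.3},
    {"wz": -0.4},
    {"wz": -0.45}
  ]
}}

```text
validation failed for argument at $.in...
```

```bash
python3 - <<'E'
from h import *
from bench import ctrl
p=np.load("box.npy");st=ctrl.get_state();print(phi(st),st["position"],st["joint_positions"],st["ft_force"],st["grip_width"])
q=box(p,(-.072,-.088,0.124))[0]
print(jog(st,q,2.375))
E
```

```text
0.42282395261207883 [ 0.2667 -0.5928  0.2226] [ 1.1621  0.321  -0.0701  1.4505  0.0226  1.3708 -0.0569] [-0.2138 -0.4398 -0.0588] 1.004720391927359
[ 388.636  -391.5724   98.5402    0.        0.0002   -1.9522]
```

Call:
{"name": "jog_arm", "arguments": {
  "increments": [
    {"tx": 26,"ty": -26,"tz": -1,"wx": 0,"wy": 0,"wz": 0,"gripper": 0.6},
    {"tx": 52,"ty": -52,"tz": -2,"wx": 0,"wy": 0,"wz": 0,"gripper": 0.6},
    {"tx": 78,"ty": -78,"tz": -3,"wx": 0,"wy": 0,"wz": 0,"gripper": 0.6},
    {"tx": 104,"ty": -104,"tz": -4,"wx": 0,"wy": 0,"wz": 0,"gripper": 0.6},
    {"tx": 130,"ty": -130,"tz": -5,"wx": 0,"wy": 0,"wz": 0,"gripper": 0.6}
  ]
}}

```text
time: 1.22
position: [0.3323, -0.4192, 0.2277]
tool_rot: [3.071, 0.659, 0.0]
ft_force: [0.9, 0.8, 0.1]
grip_width: 0.707
grip_force: 0.0
```

Call:
{"name": "jog_arm", "arguments": {
  "increments": [
    {"tx": 26,"ty": -26,"tz": 0,"wx": 0,"wy": 0,"wz": 0,"gripper": 0.6},
    {"tx": 52,"ty": -52,"tz": 0,"wx": 0,"wy": 0,"wz": 0,"gripper": 0.6},
    {"tx": 78,"ty": -78,"tz": 0,"wx": 0,"wy": 0,"wz": 0,"gripper": 0.6},
    {"tx": 104,"ty": -104,"tz": 0,"wx": 0,"wy": 0,"wz": 0,"gripper": 0.6},
    {"tx": 130,"ty": -130,"tz": 0,"wx": 0,"wy": 0,"wz": 0,"gripper": 0.6}
  ]
}}

```text
time: 1.63
position: [0.3975, -0.2473, 0.2279]
tool_rot: [3.071, 0.659, 0.001]
ft_force: [0.3, -1.0, 0.2]
grip_width: 0.601
grip_force: 0.0
```

Call:
{"name": "jog_arm", "arguments": {
  "increments": [
    {"tx": 26,"ty": -26,"tz": 0,"wx": 0,"wy": 0,"wz": -0.1,"gripper": 0.6},
    {"tx": 52,"ty": -52,"tz": 0,"wx": 0,"wy": 0,"wz": -0.2,"gripper": 0.6},
    {"tx": 78,"ty": -78,"tz": 0,"wx": 0,"wy": 0,"wz": -0.3,"gripper": 0.6},
    {"tx": 104,"ty": -104,"tz": 0,"wx": 0,"wy": 0,"wz": -0.4,"gripper": 0.6},
    {"tx": 128,"ty": -131,"tz": 0,"wx": 0,"wy": 0,"wz": -0.5,"gripper": 0.6}
  ]
}}

```text
time: 2.05
position: [0.4607, -0.0752, 0.228]
tool_rot: [2.809, 1.405, 0.001]
ft_force: [-0.0, 0.1, -0.4]
grip_width: 0.605
grip_force: 0.0
```

Call:
{"name": "jog_arm", "arguments": {
  "increments": [
    {"tx": 0,"ty": 0,"tz": 0,"wx": 0,"wy": 0,"wz": -0.1,"gripper": 0.6},
    {"tx": 0,"ty": 0,"tz": 0,"wx": 0,"wy": 0,"wz": -0.2,"gripper": 0.6},
    {"tx": 0,"ty": 0,"tz": 0,"wx": 0,"wy": 0,"wz": -0.3,"gripper": 0.6},
    {"tx": 0,"ty": 0,"tz": 0,"wx": 0,"wy": 0,"wz": -0.4,"gripper": 0.6},
    {"tx": 0,"ty": 0,"tz": 0,"wx": 0,"wy": 0,"wz": -0.5,"gripper": 0.6}
  ]
}}

```text
time: 2.47
position: [0.4601, -0.0769, 0.2277]
tool_rot: [2.374, 2.057, 0.0]
ft_force: [-0.0, -0.3, -1.0]
grip_width: 0.595
grip_force: 0.0
```

Call:
{"name": "jog_arm", "arguments": {
  "increments": [
    {"tx": 0,"ty": 0,"tz": 0,"wx": 0,"wy": 0,"wz": -0.1,"gripper": 0.6},
    {"tx": 0,"ty": 0,"tz": 0,"wx": 0,"wy": 0,"wz": -0.2,"gripper": 0.6},
    {"tx": 0,"ty": 0,"tz": 0,"wx": 0,"wy": 0,"wz": -0.3,"gripper": 0.6},
    {"tx": 0,"ty": 0,"tz": 0,"wx": 0,"wy": 0,"wz": -0.4,"gripper": 0.6},
    {"tx": 0,"ty": 0,"tz": 0,"wx": 0,"wy": 0,"wz": -0.5,"gripper": 0.6}
  ]
}}

```text
time: 2.88
position: [0.4601, -0.077, 0.2277]
tool_rot: [1.791, 2.58, -0.0]
ft_force: [-0.6, 0.0, -0.5]
grip_width: 0.599
grip_force: 0.0
```

Call:
{"name": "jog_arm", "arguments": {
  "increments": [
    {"tx": 0,"ty": 0,"tz": 0,"wx": 0,"wy": 0,"wz": -0.1,"gripper": 0.6},
    {"tx": 0,"ty": 0,"tz": 0,"wx": 0,"wy": 0,"wz": -0.2,"gripper": 0.6},
    {"tx": 0,"ty": 0,"tz": 0,"wx": 0,"wy": 0,"wz": -0.3,"gripper": 0.6},
    {"tx": 0,"ty": 0,"tz": 0,"wx": 0,"wy": 0,"wz": -0.4,"gripper": 0.6},
    {"tx": 0,"ty": 0,"tz": 0,"wx": 0,"wy": 0,"wz": -0.45,"gripper": 0.6}
  ]
}}

```text
time: 3.3
position: [0.4601, -0.077, 0.2277]
tool_rot: [1.171, 2.915, -0.0]
ft_force: [0.3, 0.3, 0.4]
grip_width: 0.598
grip_force: 0.0
```

```bash
python3 - <<'E'
from h import *
from bench import ctrl
p=np.load("box.npy");st=ctrl.get_state();print(phi(st),st["position"],st["joint_positions"],st["ft_force"],st["grip_width"])
q=box(p,(-.072,-.088,0.124))[0]
print(jog(st,q,2.375))
E
```

```text
2.3774900434510964 [ 0.4601 -0.077   0.2277] [ 0.617  -0.0614 -0.484   1.8619 -0.0291  1.3337  0.9472] [0.2684 0.3492 0.3852] 0.5983432775193127
[  0.3547   0.7426 103.7381  -0.       0.0005   0.0025]
```

Works well. Descend onto the right dial and grip.

Call:
{"name": "jog_arm", "arguments": {
  "increments": [
    {"tx": 0,"ty": 1,"tz": 25,"wx": 0,"wy": 0,"wz": 0,"gripper": 0.6},
    {"tx": 0,"ty": 1,"tz": 50,"wx": 0,"wy": 0,"wz": 0,"gripper": 0.6},
    {"tx": 0,"ty": 1,"tz": 75,"wx": 0,"wy": 0,"wz": 0,"gripper": 0.6},
    {"tx": 0,"ty": 1,"tz": 95,"wx": 0,"wy": 0,"wz": 0,"gripper": 0.6},
    {"tx": 0,"ty": 1,"tz": 103,"wx": 0,"wy": 0,"wz": 0,"gripper": 0.6}
  ]
}}

```text
time: 3.72
position: [0.4588, -0.076, 0.1219]
tool_rot: [-1.176, -2.909, 0.001]
ft_force: [0.2, 0.5, 0.0]
grip_width: 0.596
grip_force: 0.0
```

Call:
{"name": "jog_arm", "arguments": {
  "increments": [
    {"tx": 0,"ty": 0,"tz": 0,"wx": 0,"wy": 0,"wz": 0,"gripper": 0.3},
    {"tx": 0,"ty": 0,"tz": 0,"wx": 0,"wy": 0,"wz": 0,"gripper": 0.1},
    {"tx": 0,"ty": 0,"tz": 0,"wx": 0,"wy": 0,"wz": 0,"gripper": 0.05},
    {"tx": 0,"ty": 0,"tz": 0,"wx": 0,"wy": 0,"wz": 0,"gripper": 0.0},
    {"tx": 0,"ty": 0,"tz": 0,"wx": 0,"wy": 0,"wz": 0,"gripper": 0.0}
  ],
  "grip_force": 20
}}

```text
time: 4.13
position: [0.4616, -0.0765, 0.1257]
tool_rot: [1.177, 2.91, 0.0]
ft_force: [0.1, 0.1, -0.6]
grip_width: 0.309
grip_force: 0.0
```

Call:
{"name": "jog_arm", "arguments": {
  "increments": [
    {"tx": 0,"ty": 0,"tz": 0,"wx": 0,"wy": 0,"wz": 0,"gripper": 0.0},
    {"tx": 0,"ty": 0,"tz": 0,"wx": 0,"wy": 0,"wz": 0,"gripper": 0.0},
    {"tx": 0,"ty": 0,"tz": 0,"wx": 0,"wy": 0,"wz": 0,"gripper": 0.0},
    {"tx": 0,"ty": 0,"tz": 0,"wx": 0,"wy": 0,"wz": 0,"gripper": 0.0},
    {"tx": 0,"ty": 0,"tz": 0,"wx": 0,"wy": 0,"wz": 0,"gripper": 0.0}
  ]
}}

```text
time: 4.55
position: [0.4605, -0.077, 0.1251]
tool_rot: [-1.179, -2.912, 0.002]
ft_force: [-2.9, -2.2, 5.7]
grip_width: 0.161
grip_force: 20.0
```

Call:
{"name": "jog_arm", "arguments": {
  "increments": [
    {"tx": 0,"ty": 0,"tz": 0,"wx": 0,"wy": 0,"wz": 0.06,"gripper": 0.0},
    {"tx": 0,"ty": 0,"tz": 0,"wx": 0,"wy": 0,"wz": 0.12,"gripper": 0.0},
    {"tx": 0,"ty": 0,"tz": 0,"wx": 0,"wy": 0,"wz": 0.18,"gripper": 0.0},
    {"tx": 0,"ty": 0,"tz": 0,"wx": 0,"wy": 0,"wz": 0.24,"gripper": 0.0},
    {"tx": 0,"ty": 0,"tz": 0,"wx": 0,"wy": 0,"wz": 0.3,"gripper": 0.0}
  ]
}}

```text
time: 4.97
position: [0.4605, -0.0771, 0.1251]
tool_rot: [1.604, 2.701, -0.002]
ft_force: [-2.9, -1.5, 6.2]
grip_width: 0.158
grip_force: 20.0
```

Call:
{"name": "jog_arm", "arguments": {
  "increments": [
    {"tx": 0,"ty": 0,"tz": 0,"wx": 0,"wy": 0,"wz": 0.06,"gripper": 0.0},
    {"tx": 0,"ty": 0,"tz": 0,"wx": 0,"wy": 0,"wz": 0.12,"gripper": 0.0},
    {"tx": 0,"ty": 0,"tz": 0,"wx": 0,"wy": 0,"wz": 0.18,"gripper": 0.0},
    {"tx": 0,"ty": 0,"tz": 0,"wx": 0,"wy": 0,"wz": 0.235,"gripper": 0.0},
    {"tx": 0,"ty": 0,"tz": 0,"wx": 0,"wy": 0,"wz": 0.235,"gripper": 0.0}
  ]
}}

```text
time: 5.38
position: [0.4605, -0.0771, 0.1251]
tool_rot: [1.909, 2.494, -0.002]
ft_force: [-3.4, -1.9, 5.6]
grip_width: 0.16
grip_force: 20.0
```

```bash
python3 - <<'E'
from h import *
from bench import ctrl,vision
p=np.load("box.npy");d=vision.get_image("top");st=ctrl.get_state()
print(phi(st)-p[2],1.885,st["position"],st["ft_force"],st["torque"],st["grip_width"])
E
```

```text
1.8798048586192648 1.885 [ 0.4605 -0.0771  0.1251] [-3.4658 -0.8278  4.9678] [-0.4317  0.6688 -0.0569] 0.1615232215313659
```

Call:
{"name": "jog_arm", "arguments": {
  "increments": [
    {"tx": 0,"ty": 0,"tz": 0,"wx": 0,"wy": 0,"wz": 0,"gripper": 0.6},
    {"tx": 0,"ty": 0,"tz": 0,"wx": 0,"wy": 0,"wz": 0,"gripper": 0.6},
    {"tx": 0,"ty": 0,"tz": 0,"wx": 0,"wy": 0,"wz": 0,"gripper": 0.6},
    {"tx": 0,"ty": 0,"tz": -20,"wx": 0,"wy": 0,"wz": 0,"gripper": 0.6},
    {"tx": 0,"ty": 0,"tz": -50,"wx": 0,"wy": 0,"wz": 0,"gripper": 0.6}
  ]
}}

```text
time: 5.85
position: [0.4585, -0.0756, 0.1722]
tool_rot: [-1.902, -2.493, 0.003]
ft_force: [0.8, -0.4, 0.3]
grip_width: 0.453
grip_force: 0.0
```

Call:
{"name": "jog_arm", "arguments": {
  "increments": [
    {"tx": 0,"ty": 0,"tz": -25,"wx": 0,"wy": 0,"wz": 0.1,"gripper": 0.6},
    {"tx": 0,"ty": 0,"tz": -50,"wx": 0,"wy": 0,"wz": 0.2,"gripper": 0.6},
    {"tx": 0,"ty": 0,"tz": -50,"wx": 0,"wy": 0,"wz": 0.3,"gripper": 0.6},
    {"tx": 0,"ty": 0,"tz": -50,"wx": 0,"wy": 0,"wz": 0.4,"gripper": 0.6},
    {"tx": 0,"ty": 0,"tz": -50,"wx": 0,"wy": 0,"wz": 0.5,"gripper": 0.6}
  ]
}}

```text
time: 6.27
position: [0.4612, -0.076, 0.225]
tool_rot: [2.468, 1.942, 0.001]
ft_force: [0.1, -0.1, -0.9]
grip_width: 0.596
grip_force: 0.0
```

Call:
{"name": "jog_arm", "arguments": {
  "increments": [
    {"tx": 0,"ty": 0,"tz": 0,"wx": 0,"wy": 0,"wz": 0.1,"gripper": 0.6},
    {"tx": 0,"ty": 0,"tz": 0,"wx": 0,"wy": 0,"wz": 0.2,"gripper": 0.6},
    {"tx": 0,"ty": 0,"tz": 0,"wx": 0,"wy": 0,"wz": 0.3,"gripper": 0.6},
    {"tx": 0,"ty": 0,"tz": 0,"wx": 0,"wy": 0,"wz": 0.4,"gripper": 0.6},
    {"tx": 0,"ty": 0,"tz": 0,"wx": 0,"wy": 0,"wz": 0.5,"gripper": 0.6}
  ]
}}

```text
time: 6.68
position: [0.4609, -0.0759, 0.2243]
tool_rot: [-2.873, -1.271, -0.0]
ft_force: [0.5, -0.3, -0.8]
grip_width: 0.598
grip_force: 0.0
```

Call:
{"name": "jog_arm", "arguments": {
  "increments": [
    {"tx": 0,"ty": 0,"tz": 0,"wx": 0,"wy": 0,"wz": 0.1,"gripper": 0.6},
    {"tx": 0,"ty": 0,"tz": 0,"wx": 0,"wy": 0,"wz": 0.2,"gripper": 0.6},
    {"tx": 0,"ty": 0,"tz": 0,"wx": 0,"wy": 0,"wz": 0.3,"gripper": 0.6},
    {"tx": 0,"ty": 0,"tz": 0,"wx": 0,"wy": 0,"wz": 0.4,"gripper": 0.6},
    {"tx": 0,"ty": 0,"tz": 0,"wx": 0,"wy": 0,"wz": 0.5,"gripper": 0.6}
  ]
}}

```text
time: 7.1
position: [0.4609, -0.0759, 0.2243]
tool_rot: [-3.098, -0.521, -0.0]
ft_force: [0.6, 0.2, 0.0]
grip_width: 0.6
grip_force: 0.0
```

Call:
{"name": "jog_arm", "arguments": {
  "increments": [
    {"tx": 0,"ty": 0,"tz": 0,"wx": 0,"wy": 0,"wz": 0.11,"gripper": 0.6},
    {"tx": 0,"ty": 0,"tz": 0,"wx": 0,"wy": 0,"wz": 0.22,"gripper": 0.6},
    {"tx": 0,"ty": 0,"tz": 0,"wx": 0,"wy": 0,"wz": 0.33,"gripper": 0.6},
    {"tx": 0,"ty": 0,"tz": 0,"wx": 0,"wy": 0,"wz": 0.44,"gripper": 0.6},
    {"tx": 0,"ty": 0,"tz": 0,"wx": 0,"wy": 0,"wz": 0.56,"gripper": 0.6}
  ]
}}

```text
time: 7.52
position: [0.4609, -0.0759, 0.2243]
tool_rot: [-3.121, 0.356, -0.0]
ft_force: [-0.4, 0.1, -0.2]
grip_width: 0.599
grip_force: 0.0
```

```bash
python3 - <<'E'
from h import *
from bench import ctrl,vision
p=np.load("box.npy");st=ctrl.get_state()
print(phi(st),st["position"],st["joint_positions"])
q=box(p,(-.072,.088,0.125))[0];print(jog(st,q,-.223))
E
```

```text
-0.22726826178120957 [ 0.4609 -0.0759  0.2243] [ 0.6715 -0.0574 -0.5391  1.864  -0.0307  1.327  -1.6575]
[ -32.6041 -172.566    99.3635   -0.0004   -0.       -0.0043]
```

Call:
{"name": "jog_arm", "arguments": {
  "increments": [
    {"tx": -7,"ty": -35,"tz": 0,"wx": 0,"wy": 0,"wz": 0,"gripper": 0.6},
    {"tx": -14,"ty": -70,"tz": 0,"wx": 0,"wy": 0,"wz": 0,"gripper": 0.6},
    {"tx": -20,"ty": -105,"tz": 0,"wx": 0,"wy": 0,"wz": 0,"gripper": 0.6},
    {"tx": -26,"ty": -140,"tz": 0,"wx": 0,"wy": 0,"wz": 0,"gripper": 0.6},
    {"tx": -33,"ty": -172,"tz": 0,"wx": 0,"wy": 0,"wz": 0,"gripper": 0.6}
  ]
}}

```text
time: 7.93
position: [0.4664, 0.1012, 0.2245]
tool_rot: [-3.122, 0.347, -0.001]
ft_force: [1.5, -0.1, 0.3]
grip_width: 0.598
grip_force: 0.0
```

Call:
{"name": "jog_arm", "arguments": {
  "increments": [
    {"tx": 0,"ty": 0,"tz": 25,"wx": 0,"wy": 0,"wz": 0,"gripper": 0.6},
    {"tx": 0,"ty": 0,"tz": 50,"wx": 0,"wy": 0,"wz": 0,"gripper": 0.6},
    {"tx": 0,"ty": 0,"tz": 75,"wx": 0,"wy": 0,"wz": 0,"gripper": 0.6},
    {"tx": 0,"ty": 0,"tz": 92,"wx": 0,"wy": 0,"wz": 0,"gripper": 0.6},
    {"tx": 0,"ty": 0,"tz": 99,"wx": 0,"wy": 0,"wz": 0,"gripper": 0.6}
  ]
}}

```text
time: 8.35
position: [0.4645, 0.0988, 0.1228]
tool_rot: [3.122, -0.347, -0.007]
ft_force: [-0.4, -0.3, 0.8]
grip_width: 0.597
grip_force: 0.0
```

Call:
{"name": "jog_arm", "arguments": {
  "increments": [
    {"tx": 0,"ty": 0,"tz": 0,"wx": 0,"wy": 0,"wz": 0,"gripper": 0.3},
    {"tx": 0,"ty": 0,"tz": 0,"wx": 0,"wy": 0,"wz": 0,"gripper": 0.1},
    {"tx": 0,"ty": 0,"tz": 0,"wx": 0,"wy": 0,"wz": 0,"gripper": 0.05},
    {"tx": 0,"ty": 0,"tz": 0,"wx": 0,"wy": 0,"wz": 0,"gripper": 0.0},
    {"tx": 0,"ty": 0,"tz": 0,"wx": 0,"wy": 0,"wz": 0,"gripper": 0.0}
  ]
}}

```text
time: 8.77
position: [0.4673, 0.0988, 0.1266]
tool_rot: [-3.122, 0.349, -0.003]
ft_force: [0.1, -1.2, -1.0]
grip_width: 0.307
grip_force: 0.0
```

Call:
{"name": "jog_arm", "arguments": {
  "increments": [
    {"tx": 0,"ty": 0,"tz": 0,"wx": 0,"wy": 0,"wz": 0,"gripper": 0.0},
    {"tx": 0,"ty": 0,"tz": 0,"wx": 0,"wy": 0,"wz": 0,"gripper": 0.0},
    {"tx": 0,"ty": 0,"tz": 0,"wx": 0,"wy": 0,"wz": 0,"gripper": 0.0},
    {"tx": 0,"ty": 0,"tz": 0,"wx": 0,"wy": 0,"wz": 0,"gripper": 0.0},
    {"tx": 0,"ty": 0,"tz": 0,"wx": 0,"wy": 0,"wz": 0,"gripper": 0.0}
  ]
}}

```text
time: 9.18
position: [0.4669, 0.0991, 0.126]
tool_rot: [-3.122, 0.348, -0.001]
ft_force: [-1.1, 1.3, 3.5]
grip_width: 0.161
grip_force: 20.0
```

```bash
python3 - <<'E'
from h import *
from bench import ctrl
p=np.load("box.npy");st=ctrl.get_state()
print(3.77-np.pi-(phi(st)-p[2]),st["position"],st["ft_force"],st["torque"],st["grip_width"],st["grip_force"])
E
```

```text
0.8072529793834164 [0.4669 0.0991 0.126 ] [-1.0725  1.2742  3.4984] [0.2098 0.0527 0.0176] 0.16114331870852305 20.00030510360375
```

Increase φ by 0.81: wz −0.81.

Call:
{"name": "jog_arm", "arguments": {
  "increments": [
    {"tx": 0,"ty": 0,"tz": 0,"wx": 0,"wy": 0,"wz": -0.08,"gripper": 0.0},
    {"tx": 0,"ty": 0,"tz": 0,"wx": 0,"wy": 0,"wz": -0.16,"gripper": 0.0},
    {"tx": 0,"ty": 0,"tz": 0,"wx": 0,"wy": 0,"wz": -0.24,"gripper": 0.0},
    {"tx": 0,"ty": 0,"tz": 0,"wx": 0,"wy": 0,"wz": -0.32,"gripper": 0.0},
    {"tx": 0,"ty": 0,"tz": 0,"wx": 0,"wy": 0,"wz": -0.4,"gripper": 0.0}
  ]
}}

```text
time: 9.6
position: [0.4669, 0.0985, 0.126]
tool_rot: [3.128, 0.284, 0.001]
ft_force: [0.7, -0.6, 3.4]
grip_width: 0.159
grip_force: 20.0
```

Call:
{"name": "jog_arm", "arguments": {
  "increments": [
    {"tx": 0,"ty": 0,"tz": 0,"wx": 0,"wy": 0,"wz": -0.1,"gripper": 0.0},
    {"tx": 0,"ty": 0,"tz": 0,"wx": 0,"wy": 0,"wz": -0.2,"gripper": 0.0},
    {"tx": 0,"ty": 0,"tz": 0,"wx": 0,"wy": 0,"wz": -0.3,"gripper": 0.0},
    {"tx": 0,"ty": 0,"tz": 0,"wx": 0,"wy": 0,"wz": -0.41,"gripper": 0.0},
    {"tx": 0,"ty": 0,"tz": 0,"wx": 0,"wy": 0,"wz": -0.41,"gripper": 0.0}
  ]
}}

```text
time: 10.02
position: [0.4671, 0.098, 0.126]
tool_rot: [3.005, 0.913, 0.001]
ft_force: [-0.0, -1.9, 4.1]
grip_width: 0.157
grip_force: 20.0
```

Call:
{"name": "jog_arm", "arguments": {
  "increments": [
    {"tx": 0,"ty": 0,"tz": 0,"wx": 0,"wy": 0,"wz": 0,"gripper": 0.0},
    {"tx": 0,"ty": 0,"tz": 0,"wx": 0,"wy": 0,"wz": 0,"gripper": 0.6},
    {"tx": 0,"ty": 0,"tz": 0,"wx": 0,"wy": 0,"wz": 0,"gripper": 0.6},
    {"tx": 0,"ty": 0,"tz": 0,"wx": 0,"wy": 0,"wz": 0,"gripper": 0.6},
    {"tx": 0,"ty": 0,"tz": 0,"wx": 0,"wy": 0,"wz": 0,"gripper": 0.6}
  ]
}}

```text
time: 10.43
position: [0.4659, 0.099, 0.125]
tool_rot: [-3.007, -0.909, 0.002]
ft_force: [1.1, -0.1, 0.6]
grip_width: 0.383
grip_force: 0.0
```

Call:
{"name": "jog_arm", "arguments": {
  "increments": [
    {"tx": 0,"ty": 0,"tz": -25,"wx": 0,"wy": 0,"wz": 0,"gripper": 0.6},
    {"tx": 0,"ty": 0,"tz": -50,"wx": 0,"wy": 0,"wz": 0.1,"gripper": 0.6},
    {"tx": 0,"ty": 0,"tz": -75,"wx": 0,"wy": 0,"wz": 0.2,"gripper": 0.6},
    {"tx": 0,"ty": 0,"tz": -95,"wx": 0,"wy": 0,"wz": 0.3,"gripper": 0.6},
    {"tx": 0,"ty": 0,"tz": -100,"wx": 0,"wy": 0,"wz": 0.4,"gripper": 0.6}
  ]
}}

```text
time: 10.85
position: [0.4681, 0.0995, 0.2288]
tool_rot: [3.128, 0.286, 0.008]
ft_force: [0.4, 0.2, -0.3]
grip_width: 0.594
grip_force: 0.0
```

Call:
{"name": "jog_arm", "arguments": {
  "increments": [
    {"tx": 0,"ty": 0,"tz": 0,"wx": 0,"wy": 0,"wz": 0.1,"gripper": 0.6},
    {"tx": 0,"ty": 0,"tz": 0,"wx": 0,"wy": 0,"wz": 0.2,"gripper": 0.6},
    {"tx": 0,"ty": 0,"tz": 0,"wx": 0,"wy": 0,"wz": 0.22,"gripper": 0.6},
    {"tx": 0,"ty": 0,"tz": 0,"wx": 0,"wy": 0,"wz": 0.22,"gripper": 0.6},
    {"tx": 0,"ty": 0,"tz": 0,"wx": 0,"wy": 0,"wz": 0.22,"gripper": 0.6}
  ]
}}

```text
time: 11.27
position: [0.4663, 0.0988, 0.2252]
tool_rot: [3.141, -0.047, -0.001]
ft_force: [-0.3, -1.0, -0.9]
grip_width: 0.598
grip_force: 0.0
```

```bash
python3 - <<'E'
from h import *
from bench import ctrl,vision
p=np.load("box.npy");st=ctrl.get_state()
print(phi(st),p[2],st["position"],st["joint_positions"])
q=box(p,(-.05,0,0.126))[0];print(jog(st,q,p[2]))
d=vision.get_image("scene");s=vision.get_image("top")
a=cv2.resize(d["color"][150:260,200:320],None,fx=3.3,fy=3.3,interpolation=cv2.INTER_CUBIC)
b=cv2.resize(s["color"][150:260,200:320],None,fx=3.3,fy=3.3,interpolation=cv2.INTER_CUBIC)
cv2.imwrite("pics/dials.png",np.hstack([a,b]))
E
```

```text
-0.029983422999505203 -0.043173921804378824 [0.4663 0.0988 0.2252] [ 0.5503 -0.0314 -0.7892  1.8358 -0.0231  1.3285 -1.8339]
[22.6275 87.4499 99.2058  0.      0.0006  0.0132]
```

View pics/dials.png

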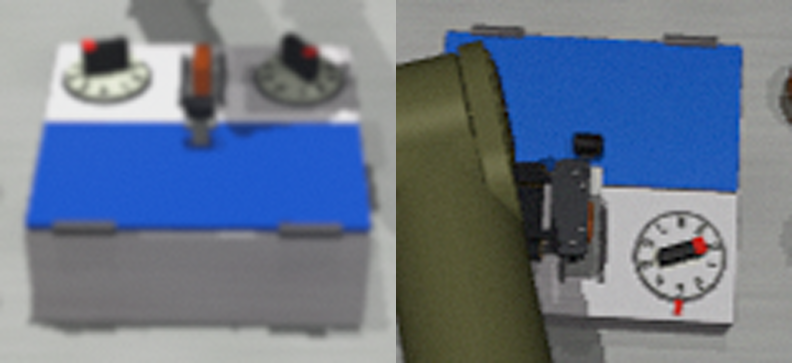

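Call:
{"name": "jog_arm", "arguments": {
  "increments": [
    {"tx": 6,"ty": 25,"tz": 0,"wx": 0,"wy": 0,"wz": 0.013,"gripper": 0.5},
    {"tx": 12,"ty": 50,"tz": 0,"wx": 0,"wy": 0,"wz": 0.013,"gripper": 0.5},
    {"tx": 18,"ty": 70,"tz": 0,"wx": 0,"wy": 0,"wz": 0.013,"gripper": 0.5},
    {"tx": 23,"ty": 87,"tz": 0,"wx": 0,"wy": 0,"wz": 0.013,"gripper": 0.5},
    {"tx": 23,"ty": 87,"tz": 20,"wx": 0,"wy": 0,"wz": 0.013,"gripper": 0.5}
  ]
}}

```text
time: 11.78
position: [0.4898, 0.0065, 0.2082]
tool_rot: [3.139, -0.079, 0.01]
ft_force: [0.8, -0.8, -0.9]
grip_width: 0.501
grip_force: 0.0
```

Call:
{"name": "jog_arm", "arguments": {
  "increments": [
    {"tx": 0,"ty": 0,"tz": 25,"wx": 0,"wy": 0,"wz": 0,"gripper": 0.5},
    {"tx": 0,"ty": 0,"tz": 50,"wx": 0,"wy": 0,"wz": 0,"gripper": 0.5},
    {"tx": 0,"ty": 0,"tz": 68,"wx": 0,"wy": 0,"wz": 0,"gripper": 0.5},
    {"tx": 0,"ty": 0,"tz": 77,"wx": 0,"wy": 0,"wz": 0,"gripper": 0.5},
    {"tx": 0,"ty": 0,"tz": 77,"wx": 0,"wy": 0,"wz": 0,"gripper": 0.3}
  ]
}}

```text
time: 12.2
position: [0.4851, 0.0111, 0.1265]
tool_rot: [-3.14, 0.07, 0.007]
ft_force: [0.0, -0.4, 1.0]
grip_width: 0.468
grip_force: 0.0
```

Call:
{"name": "jog_arm", "arguments": {
  "increments": [
    {"tx": 0,"ty": 0,"tz": 0,"wx": 0,"wy": 0,"wz": 0,"gripper": 0.1},
    {"tx": 0,"ty": 0,"tz": 0,"wx": 0,"wy": 0,"wz": 0,"gripper": 0.0},
    {"tx": 0,"ty": 0,"tz": 0,"wx": 0,"wy": 0,"wz": 0,"gripper": 0.0},
    {"tx": 0,"ty": 0,"tz": 0,"wx": 0,"wy": 0,"wz": 0,"gripper": 0.0},
    {"tx": 0,"ty": 0,"tz": 0,"wx": 0,"wy": 0,"wz": 0,"gripper": 0.0}
  ],
  "grip_force": 30
}}

```text
time: 12.62
position: [0.4875, 0.0099, 0.1296]
tool_rot: [3.139, -0.072, 0.003]
ft_force: [-1.0, -3.5, 3.6]
grip_width: 0.179
grip_force: 30.0
```

Call:
{"name": "jog_arm", "arguments": {
  "increments": [
    {"tx": 0,"ty": 0,"tz": 0,"wx": 0,"wy": 0,"wz": 0,"gripper": 0.0},
    {"tx": 0,"ty": 0,"tz": 0,"wx": 0,"wy": 0,"wz": 0,"gripper": 0.0},
    {"tx": -2,"ty": 0,"tz": 0,"wx": 0,"wy": 0,"wz": 0,"gripper": 0.0},
    {"tx": -5,"ty": 0,"tz": 0,"wx": 0,"wy": 0,"wz": 0,"gripper": 0.0},
    {"tx": -8,"ty": 0,"tz": 0,"wx": 0,"wy": 0,"wz": 0,"gripper": 0.0}
  ]
}}

```text
time: 13.03
position: [0.4801, 0.0102, 0.1296]
tool_rot: [3.139, -0.072, 0.006]
ft_force: [2.0, -4.1, 5.1]
grip_width: 0.184
grip_force: 30.0
```

```bash
python3 - <<'E'
from h import *
from bench import ctrl
p=np.load("box.npy");st=ctrl.get_state()
print(phi(st)-p[2],st["position"]-box(p,(-.05,0,0))[0],st["ft_force"],st["grip_width"],st["grip_force"])
E
```

```text
-0.002722451465569563 [-0.0061 -0.0005  0.1296] [ 1.9924 -4.1176  5.0503] 0.1835313161359441 30.001054380554706
```

Call:
{"name": "jog_arm", "arguments": {
  "increments": [
    {"tx": -3,"ty": 0,"tz": 0,"wx": 0,"wy": 0,"wz": 0,"gripper": 0.0},
    {"tx": -6,"ty": 0,"tz": 0,"wx": 0,"wy": 0,"wz": 0,"gripper": 0.0},
    {"tx": -9,"ty": 0,"tz": 0,"wx": 0,"wy": 0,"wz": 0,"gripper": 0.0},
    {"tx": -12,"ty": 0,"tz": 0,"wx": 0,"wy": 0,"wz": 0,"gripper": 0.0},
    {"tx": -13,"ty": 0,"tz": 0,"wx": 0,"wy": 0,"wz": 0,"gripper": 0.0}
  ]
}}

```text
time: 13.45
position: [0.4668, 0.0108, 0.1296]
tool_rot: [3.139, -0.072, 0.005]
ft_force: [3.2, -5.1, 4.0]
grip_width: 0.181
grip_force: 30.0
```

Call:
{"name": "jog_arm", "arguments": {
  "increments": [
    {"tx": -1,"ty": 0,"tz": 0,"wx": 0,"wy": 0,"wz": 0,"gripper": 0.0},
    {"tx": -1.5,"ty": 0,"tz": 0,"wx": 0,"wy": 0,"wz": 0,"gripper": 0.0},
    {"tx": -2,"ty": 0,"tz": 0,"wx": 0,"wy": 0,"wz": 0,"gripper": 0.0},
    {"tx": -2.5,"ty": 0,"tz": 0,"wx": 0,"wy": 0,"wz": 0,"gripper": 0.0},
    {"tx": -2.5,"ty": 0,"tz": 0,"wx": 0,"wy": 0,"wz": 0,"gripper": 0.0}
  ]
}}

```text
time: 13.87
position: [0.4657, 0.0108, 0.1296]
tool_rot: [3.139, -0.072, 0.01]
ft_force: [5.1, -5.1, 1.8]
grip_width: 0.181
grip_force: 30.0
```

Call:
{"name": "jog_arm", "arguments": {
  "increments": [
    {"tx": -1,"ty": 0,"tz": 0,"wx": 0,"wy": 0,"wz": 0,"gripper": 0.0},
    {"tx": -2,"ty": 0,"tz": 0,"wx": 0,"wy": 0,"wz": 0,"gripper": 0.0},
    {"tx": -3,"ty": 0,"tz": 0,"wx": 0,"wy": 0,"wz": 0,"gripper": 0.0},
    {"tx": -3,"ty": 0,"tz": 0,"wx": 0,"wy": 0,"wz": 0,"gripper": 0.0},
    {"tx": -3,"ty": 0,"tz": 0,"wx": 0,"wy": 0,"wz": 0,"gripper": 0.0}
  ]
}}

```text
time: 14.28
position: [0.4654, 0.0109, 0.1297]
tool_rot: [3.14, -0.072, 0.019]
ft_force: [14.2, -4.3, -6.1]
grip_width: 0.185
grip_force: 30.0
```

Call:
{"name": "jog_arm", "arguments": {
  "increments": [
    {"tx": 3,"ty": 0,"tz": 0,"wx": 0,"wy": 0,"wz": 0,"gripper": 0.6},
    {"tx": 3,"ty": 0,"tz": 0,"wx": 0,"wy": 0,"wz": 0,"gripper": 0.6},
    {"tx": 3,"ty": 0,"tz": 0,"wx": 0,"wy": 0,"wz": 0,"gripper": 0.6},
    {"tx": 3,"ty": 0,"tz": 0,"wx": 0,"wy": 0,"wz": 0,"gripper": 0.6},
    {"tx": 3,"ty": 0,"tz": -25,"wx": 0,"wy": 0,"wz": 0,"gripper": 0.6}
  ]
}}

```text
time: 14.7
position: [0.4591, 0.0125, 0.1496]
tool_rot: [-3.139, 0.07, 0.015]
ft_force: [0.2, -0.6, 0.5]
grip_width: 0.48
grip_force: 0.0
```

Call:
{"name": "jog_arm", "arguments": {
  "increments": [
    {"tx": 0,"ty": 0,"tz": -25,"wx": 0,"wy": 0,"wz": 0,"gripper": 0.6},
    {"tx": 0,"ty": 0,"tz": -55,"wx": 0,"wy": 0,"wz": 0,"gripper": 0.6},
    {"tx": 0,"ty": 0,"tz": -70,"wx": 0,"wy": 0,"wz": 0,"gripper": 0.6},
    {"tx": 0,"ty": 0,"tz": -70,"wx": 0,"wy": 0,"wz": 0,"gripper": 0.6},
    {"tx": 0,"ty": 0,"tz": -70,"wx": 0,"wy": 0,"wz": 0,"gripper": 0.6}
  ]
}}

```text
time: 15.12
position: [0.4632, 0.0125, 0.2238]
tool_rot: [3.14, -0.07, 0.001]
ft_force: [-0.9, -1.1, -0.4]
grip_width: 0.594
grip_force: 0.0
```

```bash
python3 - <<'E'
from h import *
from bench import ctrl,vision
p=np.load("box.npy");st=ctrl.get_state()
print(phi(st)-p[2],st["position"])
q=box(p,(.02,0,0.127))[0];print(jog(st,q,p[2]))
s=vision.get_image("scene");d=vision.get_image("top")
a=cv2.resize(s["color"][150:230,200:320],None,fx=6.5,fy=6.5,interpolation=cv2.INTER_CUBIC)
cv2.imwrite("pics/latch.png",a)
print(proj(s,box(p,[(.02,0,.145),(-.05,0,.153),(-.072,0,.153)])))
b=blobs(s["color"],7,18,(205,150,320,260));print(b)
E
```

```text
-0.001638049160857337 [0.4632 0.0125 0.2238]
[92.9188  0.6186 96.9061  0.0003 -0.0009 -0.0016]
[[260.31   181.4105]
 [260.8424 164.9674]
 [261.0071 160.8034]]
[([260.77, 166.94], 48)]
```

View pics/latch.png

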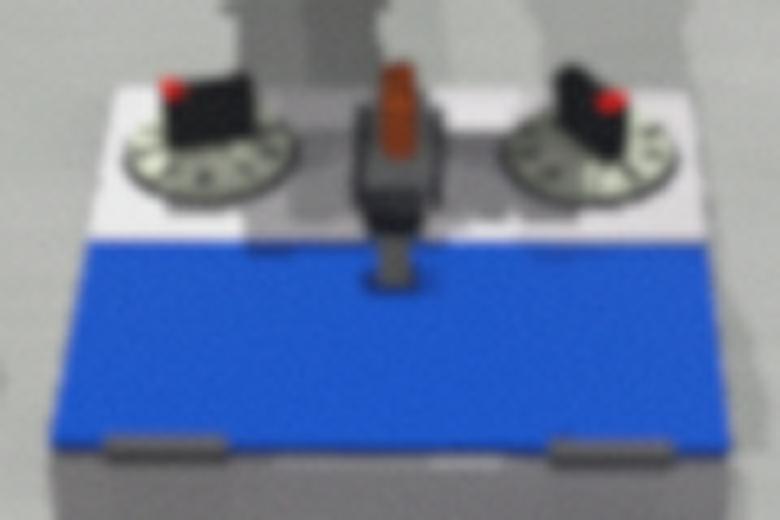

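Call:
{"name": "jog_arm", "arguments": {
  "increments": [
    {"tx": 25,"ty": 0.5,"tz": 0,"wx": 0,"wy": 0,"wz": 0,"gripper": 0.6},
    {"tx": 50,"ty": 0.5,"tz": 0,"wx": 0,"wy": 0,"wz": 0,"gripper": 0.6},
    {"tx": 75,"ty": 0.5,"tz": 0,"wx": 0,"wy": 0,"wz": 0,"gripper": 0.6},
    {"tx": 93,"ty": 0.5,"tz": 0,"wx": 0,"wy": 0,"wz": 0,"gripper": 0.6},
    {"tx": 93,"ty": 0.5,"tz": 0,"wx": 0,"wy": 0,"wz": 0,"gripper": 0.6}
  ]
}}

```text
time: 15.63
position: [0.5576, 0.0072, 0.221]
tool_rot: [-3.138, 0.071, 0.004]
ft_force: [-0.7, 0.0, 0.0]
grip_width: 0.607
grip_force: 0.0
```

Call:
{"name": "jog_arm", "arguments": {
  "increments": [
    {"tx": 0,"ty": 0,"tz": 25,"wx": 0,"wy": 0,"wz": 0,"gripper": 0.6},
    {"tx": 0,"ty": 0,"tz": 50,"wx": 0,"wy": 0,"wz": 0,"gripper": 0.6},
    {"tx": 0,"ty": 0,"tz": 75,"wx": 0,"wy": 0,"wz": 0,"gripper": 0.6},
    {"tx": 0,"ty": 0,"tz": 90,"wx": 0,"wy": 0,"wz": 0,"gripper": 0.6},
    {"tx": 0,"ty": 0,"tz": 97,"wx": 0,"wy": 0,"wz": 0,"gripper": 0.6}
  ]
}}

```text
time: 16.05
position: [0.5527, 0.0075, 0.1226]
tool_rot: [-3.14, 0.07, 0.011]
ft_force: [-0.5, 0.1, 0.5]
grip_width: 0.599
grip_force: 0.0
```

Call:
{"name": "jog_arm", "arguments": {
  "increments": [
    {"tx": 0,"ty": 0,"tz": 0,"wx": 0,"wy": 0,"wz": 0,"gripper": 0.3},
    {"tx": 0,"ty": 0,"tz": 0,"wx": 0,"wy": 0,"wz": 0,"gripper": 0.2},
    {"tx": 0,"ty": 0,"tz": 0,"wx": 0,"wy": 0,"wz": 0,"gripper": 0.1},
    {"tx": 0,"ty": 0,"tz": 0,"wx": 0,"wy": 0,"wz": 0,"gripper": 0.1},
    {"tx": 0,"ty": 0,"tz": 0,"wx": 0,"wy": 0,"wz": 0,"gripper": 0.1}
  ],
  "grip_force": 20
}}

```text
time: 16.47
position: [0.5568, 0.0073, 0.1277]
tool_rot: [3.14, -0.071, 0.003]
ft_force: [0.1, -6.4, 1.0]
grip_width: 0.301
grip_force: 4.7
```

```bash
python3 - <<'E'
from h import *
from bench import ctrl
p=np.load("box.npy");st=ctrl.get_state()
q=box(p,(.02,0,0.126))[0]
print(phi(st)-p[2],st["position"]-q,st["ft_force"],st["grip_width"],st["grip_force"])
a0=np.arctan2(43,110);r=np.hypot(43,110)
for a in np.arange(0,1.4,.05):print(round(a,2),np.round([-r*np.cos(a+a0)+110,-(r*np.sin(a+a0)-43)],1),end=";")
E
```

```text
-0.0019426701660357273 [ 0.0007 -0.0004  0.0017] [ 0.1465 -6.4363  1.0115] 0.30149818881178153 4.680061305407435
0.0 [-0. -0.];0.05 [ 2.3 -5.4];0.1 [  4.8 -10.8];0.15 [  7.7 -16. ];0.2 [ 10.7 -21. ];0.25 [ 14.1 -25.9];0.3 [ 17.6 -30.6];0.35 [ 21.4 -35.1];0.4 [ 25.4 -39.4];0.45 [ 29.7 -43.6];0.5 [ 34.1 -47.5];0.55 [ 38.7 -51.2];0.6 [ 43.5 -54.6];0.65 [ 48.5 -57.8];0.7 [ 53.6 -60.8];0.75 [ 58.8 -63.4];0.8 [ 64.2 -65.9];0.85 [ 69.7 -68. ];0.9 [ 75.3 -69.9];0.95 [ 81.  -71.5];1.0 [ 86.7 -72.8];1.05 [ 92.6 -73.8];1.1 [ 98.4 -74.5];1.15 [104.3 -75. ];1.2 [110.2 -75.1];1.25 [116.1 -74.9];1.3 [122.  -74.5];1.35 [127.9 -73.7];
```

Call:
{"name": "jog_arm", "arguments": {
  "increments": [
    {"tx": 0,"ty": 0,"tz": 0,"wx": 0,"wy": 0,"wz": 0,"gripper": 0.1},
    {"tx": 0,"ty": 0,"tz": 0,"wx": 0,"wy": 0,"wz": 0,"gripper": 0.1},
    {"tx": 2.3,"ty": 0,"tz": -5.4,"wx": 0,"wy": 0,"wz": 0,"gripper": 0.1},
    {"tx": 4.8,"ty": 0,"tz": -10.8,"wx": 0,"wy": 0,"wz": 0,"gripper": 0.1},
    {"tx": 7.7,"ty": 0,"tz": -16,"wx": 0,"wy": 0,"wz": 0,"gripper": 0.1}
  ]
}}

```text
time: 16.88
position: [0.5626, 0.0065, 0.1415]
tool_rot: [3.141, -0.072, -0.005]
ft_force: [0.5, -1.6, -7.9]
grip_width: 0.295
grip_force: 20.0
```

```bash
python3 - <<'E'
from bench import ctrl
st=ctrl.get_state();print(st["position"],st["ft_force"],st["grip_width"],st["grip_force"])
E
```

```text
[0.5626387  0.00654181 0.1415209 ] [ 0.54250527 -1.61671641 -7.88924963] 0.2946876910889149 19.999806275591254
```

Call:
{"name": "jog_arm", "arguments": {
  "increments": [
    {"tx": 3,"ty": 0,"tz": -5,"wx": 0,"wy": 0,"wz": 0,"gripper": 0.1},
    {"tx": 6.4,"ty": 0,"tz": -9.9,"wx": 0,"wy": 0,"wz": 0,"gripper": 0.1},
    {"tx": 9.9,"ty": 0,"tz": -14.6,"wx": 0,"wy": 0,"wz": 0,"gripper": 0.1},
    {"tx": 13.7,"ty": 0,"tz": -19.1,"wx": 0,"wy": 0,"wz": 0,"gripper": 0.1},
    {"tx": 17.7,"ty": 0,"tz": -23.4,"wx": 0,"wy": 0,"wz": 0,"gripper": 0.1}
  ]
}}

```text
time: 17.3
position: [0.5804, 0.0057, 0.166]
tool_rot: [3.14, -0.071, -0.005]
ft_force: [-3.4, -3.3, -5.6]
grip_width: 0.297
grip_force: 20.0
```

Call:
{"name": "jog_arm", "arguments": {
  "increments": [
    {"tx": 4.3,"ty": 0,"tz": -4.2,"wx": 0,"wy": 0,"wz": 0,"gripper": 0.1},
    {"tx": 8.7,"ty": 0,"tz": -8.1,"wx": 0,"wy": 0,"wz": 0,"gripper": 0.1},
    {"tx": 13.3,"ty": 0,"tz": -11.8,"wx": 0,"wy": 0,"wz": 0,"gripper": 0.1},
    {"tx": 18.1,"ty": 0,"tz": -15.2,"wx": 0,"wy": 0,"wz": 0,"gripper": 0.1},
    {"tx": 23.1,"ty": 0,"tz": -18.4,"wx": 0,"wy": 0,"wz": 0,"gripper": 0.1}
  ]
}}

```text
time: 17.72
position: [0.6033, 0.0047, 0.1847]
tool_rot: [3.14, -0.071, -0.006]
ft_force: [-5.9, -3.2, -2.9]
grip_width: 0.297
grip_force: 20.0
```

```bash
python3 - <<'E'
from h import *
from bench import ctrl,vision
s=vision.get_image("scene");st=ctrl.get_state();print(st["position"],st["ft_force"],st["grip_width"],st["grip_force"])
cv2.imwrite("pics/lid1.png",cv2.resize(s["color"][100:260,160:360],None,fx=3,fy=3,interpolation=cv2.INTER_CUBIC))
E
```

```text
[0.6046 0.0047 0.1854] [-6.2286 -3.1491 -1.1851] 0.2931306078540917 20.000191228464246
```

View pics/lid1.png

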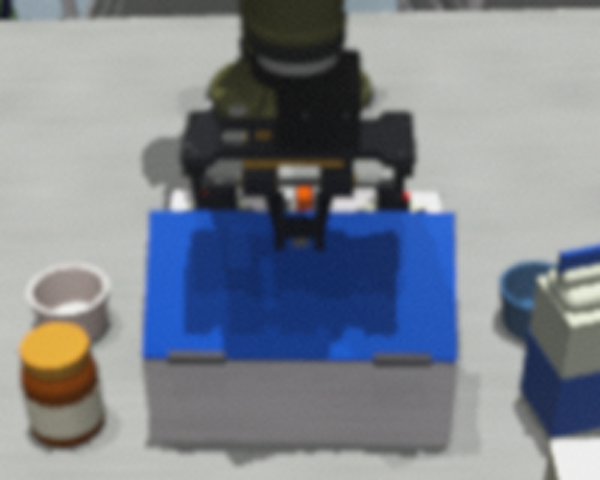

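The lid is rising, with its front edge at crop row 212 and the knob held at about (300, 240); the bystanders have not moved. I'll keep swinging.

Call:
{"name": "jog_arm", "arguments": {
  "increments": [
    {"tx": 5.1,"ty": 0,"tz": -3,"wx": 0,"wy": 0,"wz": 0,"gripper": 0.1},
    {"tx": 10.3,"ty": 0,"tz": -5.6,"wx": 0,"wy": 0,"wz": 0,"gripper": 0.1},
    {"tx": 15.7,"ty": 0,"tz": -8.1,"wx": 0,"wy": 0,"wz": 0,"gripper": 0.1},
    {"tx": 21.2,"ty": 0,"tz": -10.2,"wx": 0,"wy": 0,"wz": 0,"gripper": 0.1},
    {"tx": 26.8,"ty": 0,"tz": -12.1,"wx": 0,"wy": 0,"wz": 0,"gripper": 0.1}
  ]
}}

```text
time: 18.18
position: [0.6304, 0.0035, 0.1973]
tool_rot: [3.14, -0.072, -0.005]
ft_force: [-7.3, -2.9, -0.8]
grip_width: 0.296
grip_force: 20.0
```

Call:
{"name": "jog_arm", "arguments": {
  "increments": [
    {"tx": 5.7,"ty": 0,"tz": -1.6,"wx": 0,"wy": 0,"wz": 0,"gripper": 0.1},
    {"tx": 11.4,"ty": 0,"tz": -2.9,"wx": 0,"wy": 0,"wz": 0,"gripper": 0.1},
    {"tx": 17.3,"ty": 0,"tz": -3.9,"wx": 0,"wy": 0,"wz": 0,"gripper": 0.1},
    {"tx": 23.1,"ty": 0,"tz": -4.6,"wx": 0,"wy": 0,"wz": 0,"gripper": 0.1},
    {"tx": 29,"ty": 0,"tz": -5.1,"wx": 0,"wy": 0,"wz": 0,"gripper": 0.1}
  ]
}}

```text
time: 18.6
position: [0.6599, 0.0022, 0.203]
tool_rot: [3.14, -0.072, -0.003]
ft_force: [-6.5, -2.1, 0.9]
grip_width: 0.298
grip_force: 20.0
```

Call:
{"name": "jog_arm", "arguments": {
  "increments": [
    {"tx": 5.9,"ty": 0,"tz": -0.1,"wx": 0,"wy": 0,"wz": 0,"gripper": 0.1},
    {"tx": 11.8,"ty": 0,"tz": 0.1,"wx": 0,"wy": 0,"wz": 0,"gripper": 0.1},
    {"tx": 17.7,"ty": 0,"tz": 0.5,"wx": 0,"wy": 0,"wz": 0,"gripper": 0.1},
    {"tx": 23.6,"ty": 0,"tz": 1.3,"wx": 0,"wy": 0,"wz": 0,"gripper": 0.1},
    {"tx": 23.6,"ty": 0,"tz": 1.3,"wx": 0,"wy": 0,"wz": 0,"gripper": 0.1}
  ]
}}

```text
time: 19.02
position: [0.6852, 0.0011, 0.2022]
tool_rot: [3.14, -0.073, 0.003]
ft_force: [-2.5, -3.7, 3.0]
grip_width: 0.291
grip_force: 20.0
```

Call:
{"name": "jog_arm", "arguments": {
  "increments": [
    {"tx": 0,"ty": 0,"tz": 0,"wx": 0,"wy": 0,"wz": 0,"gripper": 0.55},
    {"tx": 0,"ty": 0,"tz": 0,"wx": 0,"wy": 0,"wz": 0,"gripper": 0.55},
    {"tx": 0,"ty": 0,"tz": 0,"wx": 0,"wy": 0,"wz": 0,"gripper": 0.55},
    {"tx": 0,"ty": 0,"tz": 0,"wx": 0,"wy": 0,"wz": 0,"gripper": 0.55},
    {"tx": 0,"ty": 0,"tz": 0,"wx": 0,"wy": 0,"wz": 0,"gripper": 0.55}
  ]
}}

```text
time: 19.43
position: [0.6841, 0.0023, 0.2006]
tool_rot: [-3.14, 0.07, -0.002]
ft_force: [0.1, -0.2, -0.0]
grip_width: 0.533
grip_force: 0.0
```

Call:
{"name": "jog_arm", "arguments": {
  "increments": [
    {"tx": 0,"ty": 0,"tz": -15,"wx": 0,"wy": 0,"wz": 0,"gripper": 0.55},
    {"tx": 0,"ty": 0,"tz": -35,"wx": 0,"wy": 0,"wz": 0,"gripper": 0.55},
    {"tx": 0,"ty": 0,"tz": -60,"wx": 0,"wy": 0,"wz": 0,"gripper": 0.55},
    {"tx": 0,"ty": 0,"tz": -85,"wx": 0,"wy": 0,"wz": 0,"gripper": 0.55},
    {"tx": 0,"ty": 0,"tz": -110,"wx": 0,"wy": 0,"wz": 0,"gripper": 0.55}
  ]
}}

```text
time: 19.85
position: [0.6837, 0.0019, 0.3114]
tool_rot: [-3.141, 0.07, -0.0]
ft_force: [1.1, -0.9, -0.1]
grip_width: 0.555
grip_force: 0.0
```

```bash
python3 - <<'E'
from h import *
from bench import ctrl,vision
s=vision.get_image("scene");st=ctrl.get_state();print(st["position"],st["ft_force"],st["grip_width"])
cv2.imwrite("pics/lid2.png",cv2.resize(s["color"][60:260,140:400],None,fx=3,fy=3,interpolation=cv2.INTER_CUBIC))
p=np.load("box.npy")
for a in(1.05,1.2,1.35,1.5):
    c=[(.13-.139*np.cos(a)+.008*np.sin(a),y,.102+.139*np.sin(a)+.008*np.cos(a)) for y in(.139,-.139)]
    print(a,((proj(s,box(p,c))-[140,60])*3).round(0).tolist())
E
```

```text
[0.6856 0.0023 0.3175] [0.9069 0.4792 4.1495] 0.5512706185794588
1.05 [[522.0, 321.0], [197.0, 320.0]]
1.2 [[524.0, 327.0], [194.0, 325.0]]
1.35 [[527.0, 336.0], [190.0, 334.0]]
1.5 [[529.0, 349.0], [186.0, 347.0]]
```

View pics/lid2.png

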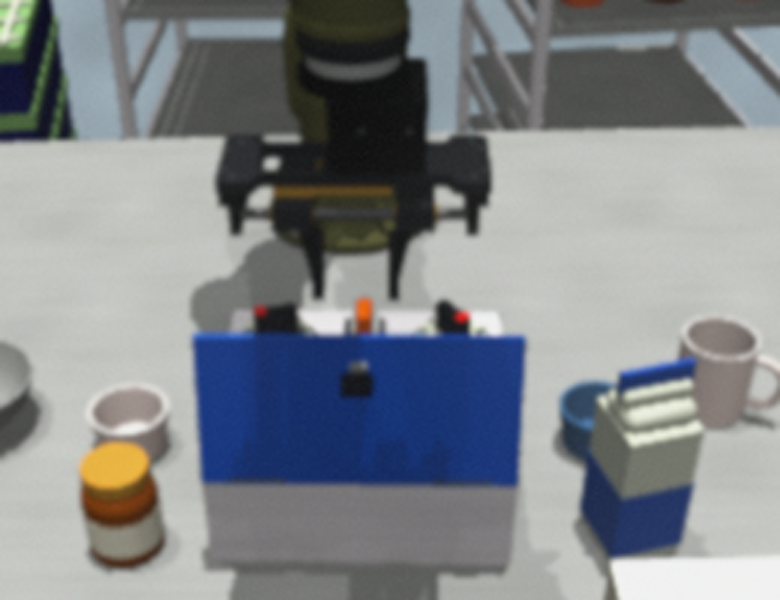

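The lid stands at about 1.35 rad (top edge at crop row 336, as predicted), the gripper is clear and the bystanders are in place. I'll settle and hand in.

Call:
{"name": "jog_arm", "arguments": {
  "increments": [
    {"tx": 0,"ty": 0,"tz": -10,"wx": 0,"wy": 0,"wz": 0,"gripper": 0.55},
    {"tx": 0,"ty": 0,"tz": -20,"wx": 0,"wy": 0,"wz": 0,"gripper": 0.55},
    {"tx": 0,"ty": 0,"tz": -20,"wx": 0,"wy": 0,"wz": 0,"gripper": 0.55},
    {"tx": 0,"ty": 0,"tz": -20,"wx": 0,"wy": 0,"wz": 0,"gripper": 0.55},
    {"tx": 0,"ty": 0,"tz": -20,"wx": 0,"wy": 0,"wz": 0,"gripper": 0.55}
  ]
}}

```text
time: 20.32
position: [0.6835, 0.0016, 0.329]
tool_rot: [3.141, -0.071, -0.003]
ft_force: [0.3, 0.5, -0.4]
grip_width: 0.548
grip_force: 0.0
```

```bash
python3 -c "
from bench import ctrl
print(ctrl.get_state()['ft_force']);print(ctrl.close_job())"
```

```text
[ 0.26581533  0.48071756 -0.43732998]
the job is handed in; nothing more can be done
None
```

The job is handed in at about 20 s: the dials are set to 6 (left) and 3 (right), the latch is drawn to its stop, the lid stands open at about 77°, the gripper is clear, and nothing else moved in the pictures I viewed.

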